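Change the wax bar in the cutter and feed it to the second notch

TASK

The wire cutter still has a bar of white wax in it and I need a 40 mm slice of the amber wax next: first put the white bar back, flat, in the stock tray that already holds a white bar, then take the amber bar from the other tray, lay it lengthwise in the cutter's channel, all of it between the pusher and the raised wire, and let go of it. Then take the pusher by its red handle and slide it towards the wire, driving the bar along, past the first click until the ball detent clicks into the second (middle) of the three notches, never running on towards the third, and finish there with your fingers still gripping the handle: you hold the bar steady at the notch while I pull the wire down, so do not let go. Do not disturb the dropper bottles behind the cutter.

Things in the scene. Friction and masses are not known exactly. Their poses are not given: they have to be found in the camera images.
- cutter: Wax bar cutter, fixed: grey base 350 x 165 x 14 mm. Origin: on the bench surface under the base's middle. Own +x = feed direction (pusher to wire), roughly to the robot's right; own +y = from channel to rail, away from the robot. Rail at y = +0.047, dark index strip with three notches at y = +0.074, marked by 1, 2, 3 yellow dots. Only handle and wire frame rise above z = 0.060.
- bed (a point): Point on the floor (black bed) of the bar channel: cutter's own x = 0, y = -0.030, z = 0.024; axes as the cutter's. The channel runs along own x from x = -0.120 to +0.165 and is 60 mm wide between two low fences that flare outwards and end 8 mm above the bed. A bar lies in it lengthwise.
- wire (a point): Point on the bed straight below the cutting wire: cutter's own x = +0.067, y = -0.030, z = 0.024. The wire hangs raised 75 mm above the bed in a fixed grey frame across the channel, 150 mm high over the bench, with posts 47 mm to either side of this point.
- feed (a joint): Travel of the pusher (blue carriage, bridge, grey block 52 mm wide in the channel) along the cutter's +x, m, 0 to 0.160; starts at 0 to 0.03. Its front face is at own x = -0.115 + value. Friction 1 N. The ball's notches: 0.110, 0.130 (wanted: 40 mm of bar past the wire), 0.150; within 3 mm the ball pulls a free carriage in; leaving takes about 7 N. A bar pushed too far stays there.
- handle (a point): Red handle on the carriage, to grip from above: rounded block 28 mm along the cutter's own x, 16 mm along own y, 36 mm high. Origin: its centre, at own x = -0.150 + feed value, y = +0.047, z = 0.080 (block from 0.062 to 0.098); axes as the cutter's. Under it the carriage, top at z = 0.049; a brass plunger head 27 mm to own +y ends at z = 0.058.
- white_bar: White wax bar, 52 x 92 x 26 mm, lying flat in the cutter's channel at the start. Origin: centre of its underside; own y = long axis (92 mm), own x = width (52 mm). 0.09 to 0.18 kg.
- white_stock: A second white wax bar of the same size and axes, lying in the +y half of the tray for white stock. It stays in that tray.
- amber_bar: Amber (honey yellow) wax bar of the same size, axes and weight as the white bar, lying alone in the other tray.
- tray_white: Grey shallow tray, fixed, outside 118 mm along own x, 176 mm along own y; walls 3 mm thick, 14 mm high; floor 3 mm thick. Origin: centre of its underside. A white bar lies in its +y half, long axis along the tray's own x; the -y half (centre own y = -0.041) is free. The trays look alike and may swap places; only the bars in them tell them apart.
- tray_amber: The other tray, just the same, with the amber bar in its +y half at the start (at about own y = +0.041).
- bottle_a: Bystander: frosted dropper bottle with black cap, 37 mm across, 108 mm high. Origin: centre of its underside. Leave it alone.
- bottle_b: Bystander: larger dropper bottle, 44 mm across, 125 mm high. Origin: centre of its underside. Leave it alone.
- bottle_c: Bystander: dropper bottle like the first. Origin: centre of its underside. Leave it alone.
- pusher: The pusher: blue carriage on the rail with the red handle on top, aluminium bridge and the grey pusher block (52 mm wide, z = 0.025 to 0.049) in the channel, one piece, 0.35 kg. Origin: on the bench surface at the cutter's own y = 0, own x = -0.150 + feed value; axes as the cutter's.

How it is judged:
By the outcome, as a careful person would: the job done as asked, in the order asked, and still so for the second after the job is handed in, while the arm keeps its last pose, push and grip.
It also fails if it takes over 72 s, if anything falls off the work surface, if the arm or the gripper's body presses on something with over 40 N, if the wrist force passes 120 N, or if a joint passes its speed limit or range.

ROBOT

A 7-joint arm with a two-finger parallel gripper is mounted at the origin on a cart in front of the work surface, level with it; the furniture and walls round the work are solid. World frame = base frame: x ahead of the robot, y to its left, z up, the work surface at z = 0. Lengths are in mm, angles in degrees, forces in N, time in s.
With the tool pointing down it reaches from about 425 to 950 mm from the base axis. Payload 16.7 kg.
Tool frame: the origin (TCP) lies on the front face of the gripper's body, between the roots of the fingers; the fingertips stand 97 mm ahead of it and the grasp point (between the pads) lies 78 mm ahead of it; z points along the fingers, y is the line along which they close (so a half turn about z gives the same grasp; the last joint's range is limited). The gripper opens to 94 mm and grips with 3 to 60 N. Pads are 16 mm wide; open, the fingers measure 119 mm over their backs; the gripper's body (75 mm by 177 mm) begins 78 mm behind the grasp point.
Start: joints at [59.674, 24.414, 4.234, 92.017, -1.954, 63.644, -3.845], TCP at [250.212, -626.877, 302.667] pointing down, gripper open.
Joint ranges: [-163.25, 163.25], [-28.42, 122.38], [-70.27, 78.77], [12.13, 141.07], [-58.53, 238.53], [9.26, 117.41], [-156.51, 156.51]. Speed limits (degrees/s): [108.29, 108.29, 136.94, 136.94, 172.46, 172.46, 172.46].

INTERFACE

Orientations are given as [roll, pitch, yaw] about the fixed x, y, z axes, in that order (R = Rz(yaw) Ry(pitch) Rx(roll)).
In Python, from bench import ctrl gives the robot as it stands. The module is installed in compiled form; this text tells all that it offers.
- The arm moves only by the tool arm_command, never from a script. Its argument "series" is a list of rows, each a list of 5 numbers: the shift along the tool's x, y, z in cm, then the turn about the tool's z in degrees, then the closure in counts, from 0 (fully open) to 255 (shut). In form: [[tx, ty, tz, roll, jaw], ...]. A call has exactly 8 rows; each row shifts and turns the commanded pose from where the row before left it, along the tool's axes as they then stand; what a row does not reach is not made up. A row lasts 1/10 s, in which the tool goes at most 50 mm and 8.59 degrees, less where a joint would pass 70% of its speed; a pose out of reach is approached as far as the arm can. A call with a gripper value outside its range is refused whole. The fingers move at their own pace and stop on an object; "squeeze" is the grip in N (left out, the last holds). Time passes only in rows, so rows that do not move let the fingers close, or fill a call up. It gives the time, the measured TCP pose, the force, the opening and the grip force at its end, in the units of the state.
- ctrl.read_state(): the state, without advancing time (a new reading comes with each control period).
- ctrl.capture(name): name is "scene" or "top" or "wrist"; returns the picture (384x512x3 uint8, blue, green, red); there is no depth.
- ctrl.camera_info(name): a dict with "camera_matrix" (3x3 intrinsics, pixels), "k1" (the pictures are not rectified: a ray, as slopes to the right and down, at radius r is drawn at 1 + k1 r^2 times it, then the intrinsics apply), "pose" (4x4, takes a point from camera to world coordinates). Camera axes: x right, y down, z forward; pixel columns grow to the right and rows downward; lengths in mm; the calibration is good to about 2 mm. A picture is of the moment at which its call begins: read the wrist's pose just before it. camera_info takes no time and is no camera call; for the wrist camera it gives the pose at the moment of the call.
- ctrl.close_job(): hands the job in; it is judged then, once.
The state is a dict: "t": time; "qpos": joint angles; "qvel": joint speeds; "effort": joint torques, N m; "tcp_pos": TCP position; "tcp_rot": TCP orientation; "force": force on the tool from outside, world axes, zero at the start; "wrist_torque": the same for the moment, N m; "finger_gap": finger opening in mm; "gripper_force": force on a finger pad.
Only numpy, scipy, OpenCV 4.12 (cv2) and the standard library are available. Lean on these libraries where they do the work, as an engineer would, in place of code of your own. Each camera call takes 0.05 s, during which the arm holds its last target. There are 200 camera calls.

## Working session

There is one attempt and no reset: what is moved stays moved. The work goes in short steps, Python scripts to look and compute and a tool call to move; the robot and the scene stay as the last step left them, time stands still between calls to the robot, and variables do not carry over. Pictures are saved under pics/ and viewed, at most 13 in all, crops included, and the job is handed in when it is done.

Besides the shell and the picture viewer there is one more tool, called by a JSON object that holds its "api" and its "payload", one argument or row to a line. arm_command: Moves the arm, as the interface text tells. Its arguments: {"type":"object","properties":{"series":{"type":"array","items":{"type":"array","items":{"type":"number"}}},"squeeze":{"type":"number"}},"required":["series"]}

```bash
mkdir -p pics
python3 - <<'E'
from bench import ctrl
import cv2,numpy as np
np.set_printoptions(precision=4,suppress=True)
s=ctrl.read_state();print({k:s[k] for k in('t','tcp_pos','tcp_rot','force','finger_gap')})
for n in('scene','top'):
    cv2.imwrite(f'pics/{n}0.png',ctrl.capture(n))
    i=ctrl.camera_info(n);print(n,i['camera_matrix'],i['k1'],np.array(i['pose']))
E
```

```text
{'t': 0.0, 'tcp_pos': array([ 250.0988, -626.6159,  301.9593]), 'tcp_rot': array([-179.9261,    0.0049,   21.7566]), 'force': array([ 0.1396, -0.6431, -0.1868]), 'finger_gap': 93.99420592437706}
scene [[449.2989   0.     253.6152]
 [  0.     449.2989 189.7232]
 [  0.       0.       1.    ]] -0.02664645713062456 [[ -0.7806  -0.4268   0.4565 110.718 ]
 [ -0.6249   0.5394  -0.5644 619.3066]
 [ -0.0053  -0.7259  -0.6878 762.3439]
 [  0.       0.       0.       1.    ]]
top [[417.776    0.     258.879 ]
 [  0.     417.776  193.5114]
 [  0.       0.       1.    ]] -0.15565735301199715 [[   0.0135   -0.9947    0.102   457.0934]
 [  -0.9994   -0.0101    0.0335   66.3379]
 [  -0.0323   -0.1024   -0.9942 1077.887 ]
 [   0.        0.        0.        1.    ]]
```

View pics/top0.png

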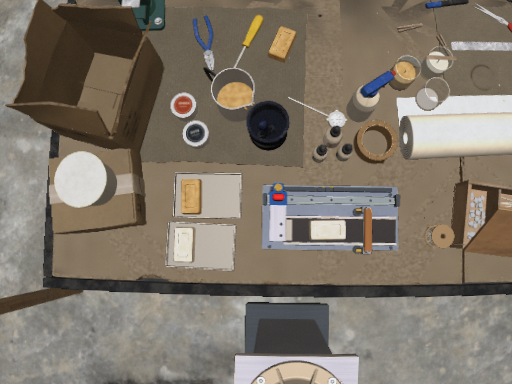

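View pics/scene0.png

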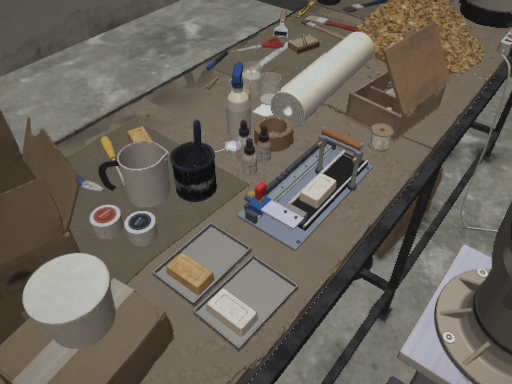

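The top view shows the cutter at about (262–398, 185–250) with the white bar at (327, 230). The tray at (207, 195) holds amber and the one at (201, 246) holds white. Next I'll measure them.

```bash
cat > h.py <<'E'
from bench import ctrl
import cv2,numpy as np
np.set_printoptions(precision=2,suppress=True)
def rays(n,px,info=None):
    i=info or ctrl.camera_info(n);K=np.array(i['camera_matrix']);P=np.array(i['pose'])
    p=cv2.undistortPoints(np.array(px,float).reshape(-1,1,2),K,np.array([i['k1'],0,0,0.]))[:,0]
    return P[:3,3],np.c_[p,np.ones(len(p))]@P[:3,:3].T
def w(n,px,z,info=None):
    o,d=rays(n,px,info);return (o+d*((z-o[2])/d[:,2:]))[:,:2]
def proj(n,X,info=None):
    i=info or ctrl.camera_info(n);P=np.linalg.inv(np.array(i['pose']))
    r=P[:3,:3]
    return cv2.projectPoints(np.array(X,float).reshape(-1,1,3),cv2.Rodrigues(r)[0],P[:3,3],np.array(i['camera_matrix']),np.array([i['k1'],0,0,0.]))[0][:,0]
def blobs(img,lo,hi,amin=60):
    m=cv2.inRange(cv2.cvtColor(img,cv2.COLOR_BGR2HSV),np.array(lo),np.array(hi))
    c,_=cv2.findContours(m,cv2.RETR_EXTERNAL,cv2.CHAIN_APPROX_NONE)
    return [k for k in c if cv2.contourArea(k)>=amin]
def rect(n,c,z,info=None):
    r=cv2.minAreaRect(w(n,c[:,0],z,info).astype(np.float32));return np.r_[r[0],r[1],r[2]]
E
python3 - <<'E'
from h import *
im=cv2.imread('pics/top0.png')
for nm,lo,hi,z,a in(('white',(15,0,200),(40,70,255),40,100),('amber',(10,90,120),(30,255,255),29,100),('red',(0,180,120),(8,255,255),98,20)):
    for c in blobs(im,lo,hi,a):
        x,y=c[:,0].mean(0)
        if 160<x<400 and 165<y<275: print(nm,c[:,0].min(0),c[:,0].max(0),rect('top',c,z))
cv2.imwrite('pics/topc.png',cv2.resize(im[168:276,160:405],None,fx=3.2,fy=3.2,interpolation=cv2.INTER_CUBIC))
E
```

```text
white [174 228] [192 261] [433.51 289.61  82.33  45.82   1.  ]
white [311 221] [345 238] [475.72 -71.26  42.1   84.71   0.46]
amber [365 208] [371 251] [ 476.74 -173.81   15.41  108.02   89.64]
amber [181 179] [199 212] [558.01 277.41  85.24  46.69   1.64]
red [273 194] [283 199] [550.99  54.25  11.83  23.54   0.59]
```

View pics/topc.png

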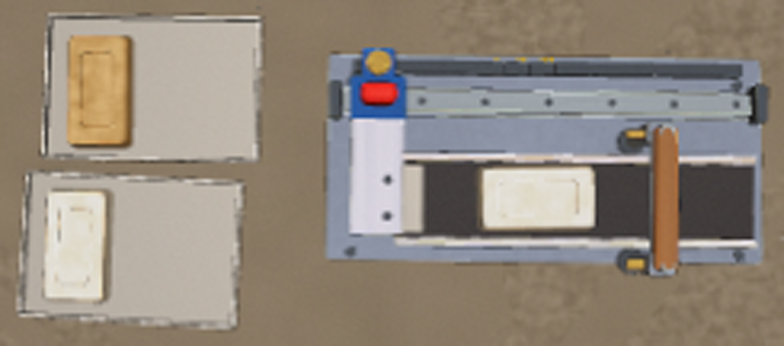

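The crop shows the base corners at about crop (328,54), (760,62), (762,264), (326,258). Both trays have clear corners, with bars in their left (+y world) halves, and the pusher is on the left, so feed runs along −y world. Now I'll fit the poses.

```bash
cat >> h.py <<'E'
def fit(model,pts):
    m=np.array(model,float);p=np.array(pts);a=m-m.mean(0);b=p-p.mean(0)
    th=np.arctan2((a[:,0]*b[:,1]-a[:,1]*b[:,0]).sum(),(a*b).sum())
    R=np.array([[np.cos(th),-np.sin(th)],[np.sin(th),np.cos(th)]]);t=p.mean(0)-R@m.mean(0)
    return t,np.degrees(th),R,np.abs(p-(m@R.T+t)).max()
E
python3 - <<'E'
from h import *
f=lambda L:(np.array(L,float)+.5)/3.2-.5+[160,168]
T=dict(
 tray_amber=([(59,88),(59,-88),(-59,-88),(-59,88)],w('top',f([(50,14),(262,16),(258,160),(42,157)]),14)),
 tray_white=([(59,88),(59,-88),(-59,-88),(-59,88)],w('top',f([(26,172),(244,182),(237,328),(18,314)]),14)),
 cutter=([(-175,82.5),(175,82.5),(175,-82.5),(-175,-82.5)],w('top',f([(328,54),(760,62),(762,264),(326,258)]),14)))
for k,(m,p) in T.items():
    t,th,R,e=fit(m,p);print(k,t,th,e)
print('dots/notches',w('top',f([(497,59),(523,59),(549,59)]),24))
c=fit(*T['cutter'])
im=cv2.imread('pics/top0.png')
inv=lambda q:(np.atleast_2d(q)-c[0])@c[2]
print('white own',inv(w('top',f([(539,198)]),50)),'handle own',inv(w('top',f([(379,93)]),98)),'front own',inv(w('top',f([(424,168),(424,232)]),49)), 'wire handle',inv(w('top',f([(665,198)]),150)))
# amber/white corner-based
print(w('top',f([(100,91),(76,246)]),29))
print('bottles',w('top',[(320,153),(335,135),(345,153)],115))
# scene check: project base corners
s=cv2.imread('pics/scene0.png')
X=[np.r_[c[0]+c[2]@np.array(q),14] for q in T['cutter'][0]]
print(proj('scene',X),proj('scene',[np.r_[c[0]+c[2]@np.array((-30-0,30)),50]]))
for q in X: cv2.circle(s,tuple(int(v) for v in proj('scene',[q])[0].round()),2,(0,0,255),-1)
h=c[0]+c[2]@np.array((-130,47)); cv2.circle(s,tuple(int(v) for v in proj('scene',[np.r_[h,98]])[0].round()),1,(0,255,0),-1)
cv2.imwrite('pics/scc.png',cv2.resize(s[120:350,140:400],None,fx=2.5,fy=2.5,interpolation=cv2.INTER_CUBIC))
E
```

```text
tray_amber [561.93 235.43] -0.3313140085805175 1.829695646609423
tray_white [431.3  249.97] -1.9019727020792558 2.0289711133147534
cutter [506.88 -80.38] -90.3434198836195 1.639725996593711
dots/notches [[585.57 -40.29]
 [585.79 -60.96]
 [586.01 -81.67]]
white own [[-10.13 -31.51]] handle own [[-134.67   42.79]] front own [[-98.63  -9.86]
 [-97.96 -58.87]] wire handle [[ 64.66 -32.22]]
[[556.3  274.89]
 [433.13 290.8 ]]
bottles [[ 652.68  -43.09]
 [ 696.38  -78.88]
 [ 653.42 -101.95]]
[[235.17 213.79]
 [318.78 141.16]
 [372.95 165.67]
 [294.03 249.08]] [[291.49 178.64]]
```

View pics/scc.png

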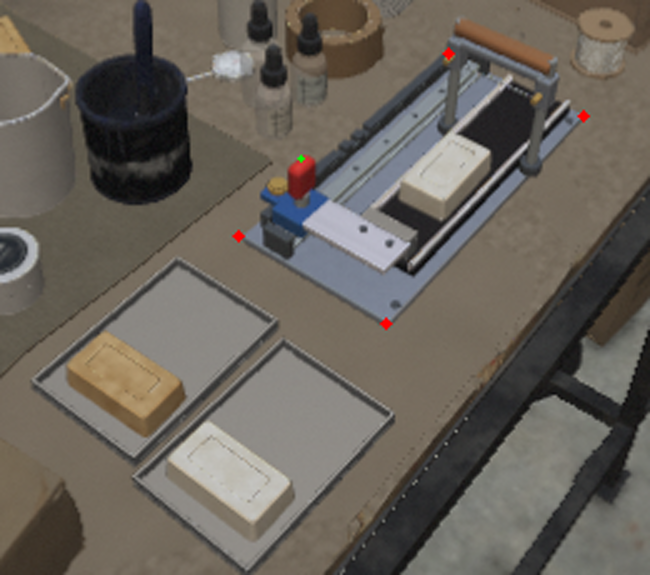

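{"api": "arm_command", "payload": {
  "series": [
    [0, 0, 0, -8, 90],
    [0, 0, 0, -8, 90],
    [0, 0, 0, -8, 90],
    [0, 0, 0, -8, 90],
    [0, 0, 0, -8, 90],
    [0, 0, 0, -8, 90],
    [0, 0, 0, -8, 90],
    [0, 0, 0, -8, 90]
  ],
  "squeeze": 20
}}

```text
t: 0.9
tcp_pos: [250.1, -626.7, 302.2]
tcp_rot: [-180.0, -0.0, 86.1]
force: [0.1, 0.1, -0.4]
finger_gap: 60.8
gripper_force: 0.0
```

Cutter fit is own origin (506.9, −80.4), yaw −90.34°. The feed reads about 16 mm, the white bar is at own (−10, −31), and the scene-view overlay agrees. Moving over to it.

{"api": "arm_command", "payload": {
  "series": [
    [4.4, 0.7, 0, -3.5, 65],
    [4.4, 0.7, 0, 0, 65],
    [4.4, 0.7, 0, 0, 65],
    [4.4, 0.7, 0, 0, 65],
    [4.4, 0.7, 0, 0, 65],
    [4.4, 1.0, 0, 0, 65],
    [4.4, 2, 0, 0, 65],
    [4.4, 2, 0, 0, 65]
  ]
}}

```text
t: 1.7
tcp_pos: [342.4, -274.8, 302.7]
tcp_rot: [-180.0, 0.0, 89.2]
force: [1.7, 0.3, 0.4]
finger_gap: 69.8
gripper_force: 0.0
```

{"api": "arm_command", "payload": {
  "series": [
    [4, 2.2, 0, 0, 65],
    [4, 2.2, 0, 0, 65],
    [4, 2.2, 0, 0, 65],
    [4, 2.2, 0, 0, 65],
    [3, 2.2, 0, 0, 65],
    [1.5, 1, 0, 0, 65],
    [0, 0, 0, 0, 65],
    [0, 0, 0, 0, 65]
  ]
}}

```text
t: 2.5
tcp_pos: [464.8, -73.3, 302.4]
tcp_rot: [-180.0, -0.0, 89.3]
force: [-1.0, -0.5, -0.4]
finger_gap: 70.0
gripper_force: 0.0
```

Run:
```python
from h import *
i=ctrl.camera_info('wrist');im=ctrl.capture('wrist');cv2.imwrite('pics/w1.png',im)
s=ctrl.read_state();print(s['t'],s['tcp_pos'],s['tcp_rot'],s['qpos'],np.array(i['pose']))
for c in blobs(im,(15,0,180),(40,80,255),1500): print(rect('wrist',c,50,i),c[:,0].min(0),c[:,0].max(0))
```

```text
2.55 [464.58 -73.8  302.43] [-179.96    0.01   89.23] [ 33.93   7.66 -35.11 115.63   5.18  58.23  -4.45] [[  1.    -0.01  -0.   464.14]
 [ -0.01  -0.96  -0.27   8.06]
 [ -0.     0.27  -0.96 385.15]
 [  0.     0.     0.     1.  ]]
[ 249.03 -125.2   154.97  153.37   89.78] [ 32 158] [151 271]
[472.34 -68.45  46.29  86.38   0.69] [240 137] [279 206]
```

View pics/w1.png

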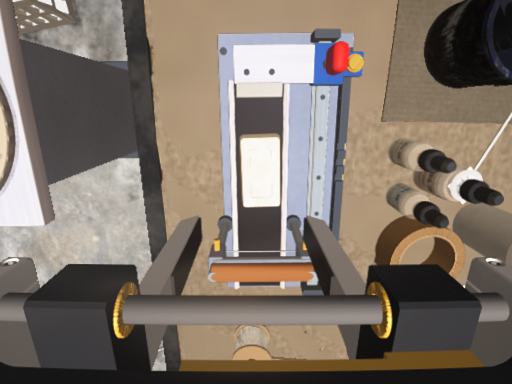

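The wrist view shows the white bar at px (260, 172) inside the fences, with the handle at (340, 58) and the bottles well to the right. World estimate is (474, −70). Descending to grip it.

{"api": "arm_command", "payload": {
  "series": [
    [0.4, 0.95, 2, -0.4, 65],
    [0, 0, 4, 0, 65],
    [0, 0, 4, 0, 65],
    [0, 0, 3, 0, 65],
    [0, 0, 2, 0, 65],
    [0, 0, 1.0, 0, 65],
    [0, 0, 0.7, 0, 65],
    [0, 0, 0.3, 0, 65]
  ],
  "squeeze": 20
}}

```text
t: 3.35
tcp_pos: [474.7, -69.7, 132.8]
tcp_rot: [180.0, 0.0, 89.6]
force: [1.7, -0.5, -0.1]
finger_gap: 70.2
gripper_force: 0.0
```

{"api": "arm_command", "payload": {
  "series": [
    [0, 0, 0, 0, 65],
    [0, 0, 0, 0, 120],
    [0, 0, 0, 0, 150],
    [0, 0, 0, 0, 150],
    [0, 0, 0, 0, 150],
    [0, 0, 0, 0, 150],
    [0, 0, 0, 0, 150],
    [0, 0, 0, 0, 150]
  ]
}}

```text
t: 4.15
tcp_pos: [474.8, -69.3, 133.0]
tcp_rot: [180.0, 0.0, 89.7]
force: [-1.1, 0.7, 7.7]
finger_gap: 47.9
gripper_force: 20.2
```

{"api": "arm_command", "payload": {
  "series": [
    [0, 0, -0.3, 0, 150],
    [0, 0, -0.5, 0, 150],
    [0, 0, -1, 0, 150],
    [0, 0, -1.5, 0, 150],
    [0, 0, -2, 0, 150],
    [0, 0, -2, 0, 150],
    [0, 0, 0, 0, 150],
    [0, 0, 0, 0, 150]
  ],
  "squeeze": 30
}}

```text
t: 4.95
tcp_pos: [474.7, -69.4, 206.1]
tcp_rot: [179.9, 0.0, 89.6]
force: [0.4, -0.5, -1.4]
finger_gap: 47.8
gripper_force: 29.7
```

Run:
```python
from h import *
for n in('wrist','top','scene'): cv2.imwrite(f'pics/{n}2.png',ctrl.capture(n))
a=cv2.imread('pics/wrist2.png');b=cv2.imread('pics/scene2.png')
cv2.imwrite('pics/m2.png',np.hstack([a[:,100:420],b[60:300,200:440].repeat(1,0) if 0 else cv2.resize(b[80:300,210:430],(384,384))]))
```

```text
(no output)
```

View pics/m2.png

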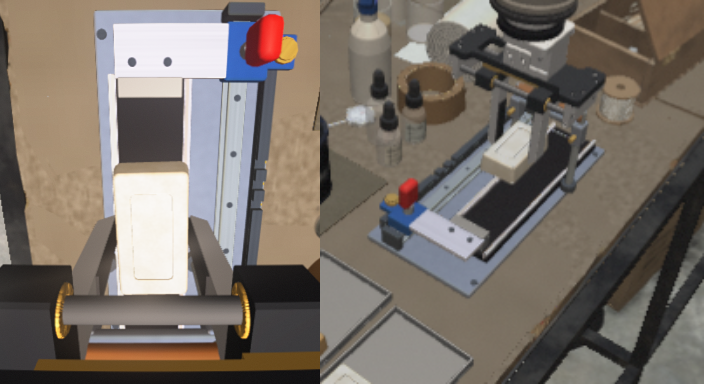

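The white bar is held level, and the weight reads about 1.4 N. Carrying it to the free half of the white tray.

{"api": "arm_command", "payload": {
  "series": [
    [2, -0.3, -2, 0, 150],
    [3.8, -0.6, -1, 0, 150],
    [3.8, -0.6, 0, 0, 150],
    [3.8, -0.6, 0, 0, 150],
    [3.8, -0.6, 0, 0, 150],
    [3.8, -0.6, 0, 0, 150],
    [3.8, -0.6, 0, 0, 150],
    [3.0, -0.6, 0, 0, 150]
  ]
}}

```text
t: 5.9
tcp_pos: [430.4, 211.1, 235.2]
tcp_rot: [-179.9, -0.0, 89.7]
force: [1.0, -0.2, -1.2]
finger_gap: 47.8
gripper_force: 29.7
```

{"api": "arm_command", "payload": {
  "series": [
    [0, 0, 0, -8, 150],
    [0, 0, 0, -8, 150],
    [0, 0, 0, -8, 150],
    [0, 0, 0, -8, 150],
    [0, 0, 0, -8, 150],
    [0, 0, 0, -8, 150],
    [0, 0, 0, -8, 150],
    [0, 0, 0, -8, 150]
  ]
}}

```text
t: 6.7
tcp_pos: [431.0, 209.0, 235.1]
tcp_rot: [-180.0, -0.1, 154.0]
force: [1.2, -0.0, -0.5]
finger_gap: 48.4
gripper_force: 29.7
```

{"api": "arm_command", "payload": {
  "series": [
    [0, 0, 0, -8, 150],
    [0, 0, 0, -8, 150],
    [0, 0, 0, -8, 150],
    [0, 0, 0, 0, 150],
    [0, 0, 0, 0, 150],
    [0, 0, 0, 0, 150],
    [0, 0, 0, 0, 150],
    [0, 0, 0, 0, 150]
  ]
}}

```text
t: 7.5
tcp_pos: [431.3, 209.1, 235.7]
tcp_rot: [-180.0, 0.0, 177.6]
force: [0.3, 0.0, -1.4]
finger_gap: 48.0
gripper_force: 29.7
```

Run:
```python
from h import *
i=ctrl.camera_info('wrist');im=ctrl.capture('wrist')
s=ctrl.read_state();print(s['t'],s['tcp_pos'],s['tcp_rot'],s['qpos'],s['finger_gap'],np.array(i['pose'])[:3,3])
# overlay predicted trays (top fit)
for t,th in(((561.9,235.4),-.33),((431.3,250),-1.9)):
    a=np.radians(th);R=np.array([[np.cos(a),-np.sin(a)],[np.sin(a),np.cos(a)]])
    X=[np.r_[np.array(t)+R@np.array(q),14] for q in((59,88),(59,-88),(-59,-88),(-59,88))]
    cv2.polylines(im,[proj('wrist',X,i).round().astype(int)],True,(0,0,255))
cv2.imwrite('pics/w3.png',im)
```

```text
7.55 [431.28 209.08 235.76] [-180.      0.01  177.61] [ 19.31  20.69 -61.81 117.71  22.55  54.35  33.14] 47.73909332442098 [349.54 213.72 318.49]
```

View pics/w3.png

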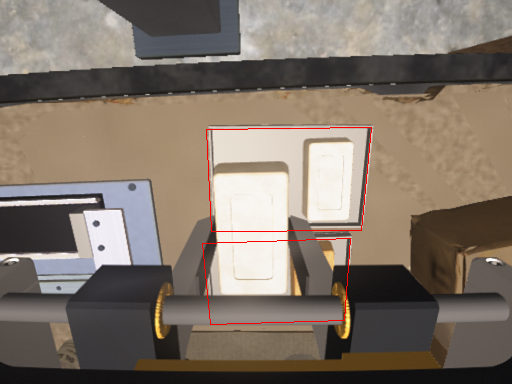

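The predicted tray outlines match the picture to about 2 px, and the held bar sits over the free half. Lowering.

{"api": "arm_command", "payload": {
  "series": [
    [0, 0, 4, 0, 150],
    [0, 0, 3, 0, 150],
    [0, 0, 2, 0, 150],
    [0, 0, 1.5, 0, 150],
    [0, 0, 1, 0, 150],
    [0, 0, 0.5, 0, 150],
    [0, 0, 0.1, 0, 150],
    [0, 0, 0, 0, 150]
  ]
}}

```text
t: 8.35
tcp_pos: [431.5, 209.2, 115.2]
tcp_rot: [180.0, 0.0, 177.6]
force: [0.1, -0.3, -1.3]
finger_gap: 47.9
gripper_force: 29.7
```

{"api": "arm_command", "payload": {
  "series": [
    [0, 0, 0.1, 0, 150],
    [0, 0, 0.1, 0, 150],
    [0, 0, 0, 0, 150],
    [0, 0, 0, 0, 150],
    [0, 0, 0, 0, 150],
    [0, 0, 0, 0, 150],
    [0, 0, 0, 0, 150],
    [0, 0, 0, 0, 150]
  ]
}}

```text
t: 9.15
tcp_pos: [431.3, 209.0, 112.7]
tcp_rot: [180.0, 0.0, 177.7]
force: [0.0, -0.0, -1.1]
finger_gap: 47.8
gripper_force: 29.7
```

{"api": "arm_command", "payload": {
  "series": [
    [0, 0, 0.05, 0, 150],
    [0, 0, 0.05, 0, 150],
    [0, 0, 0, 0, 150],
    [0, 0, 0, 0, 150],
    [0, 0, 0, 0, 110],
    [0, 0, 0, 0, 90],
    [0, 0, 0, 0, 88],
    [0, 0, 0, 0, 88]
  ]
}}

```text
t: 9.95
tcp_pos: [431.3, 209.0, 111.7]
tcp_rot: [180.0, -0.0, 177.7]
force: [0.2, -0.7, -0.2]
finger_gap: 61.4
gripper_force: 0.0
```

{"api": "arm_command", "payload": {
  "series": [
    [0, 0, 0, 0, 88],
    [0, 0, -0.5, 0, 88],
    [0, 0, -1.5, 0, 88],
    [0, 0, -2.5, 0, 75],
    [0, 0, -3.5, 0, 75],
    [0, 0, -4, 0, 75],
    [0, 0, 0, 0, 75],
    [0, 0, 0, 0, 75]
  ]
}}

```text
t: 10.75
tcp_pos: [431.6, 208.8, 232.5]
tcp_rot: [-180.0, 0.1, 177.6]
force: [-0.4, -0.2, -1.1]
finger_gap: 66.9
gripper_force: 0.0
```

Run:
```python
from h import *
i=ctrl.camera_info('wrist');im=ctrl.capture('wrist')
s=ctrl.read_state();print(s['t'],s['tcp_pos'],s['tcp_rot'],s['qpos'])
t=ctrl.capture('top');cv2.imwrite('pics/w4.png',im);cv2.imwrite('pics/t4.png',t)
for c in blobs(im,(15,0,180),(40,80,255),1000): print(rect('wrist',c,29,i),c[:,0].min(0),c[:,0].max(0))
for nm,lo,hi,n,g in(('amberT',(10,90,120),(30,255,255),'top',t),('amberW',(10,90,120),(30,255,255),'wrist',im)):
    for c in blobs(g,lo,hi,200):
        print(nm,rect(n,c,29,i if n=='wrist' else None),c[:,0].min(0),c[:,0].max(0))
cv2.imwrite('pics/m4.png',np.hstack([im,cv2.resize(t[150:290,140:240],(274,384))]))
```

```text
10.8 [431.26 208.59 231.64] [-179.97    0.02  177.63] [ 19.13  21.07 -61.68 117.96  23.07  53.99  32.71]
[527.7  206.57 106.05  71.51  89.55] [204 238] [299 294]
[432.81 354.76  47.79  77.57  87.68] [364 146] [409 217]
[426.35 226.83 199.73 119.07  87.7 ] [171 124] [368 234]
[287.11  15.72  37.07  91.12   0.02] [ 0 30] [90 72]
[281.68 276.03 248.77  49.01  89.74] [184   0] [448  61]
[276.52  87.89  58.49  68.04   1.21] [72  0] [153  65]
amberT [ 461.96 -360.18   77.96   58.57   89.71] [425 224] [454 247]
amberT [ 476.74 -173.81   15.41  108.02   89.64] [365 208] [371 251]
amberT [ 478.63 -496.2   131.51  126.07   88.29] [465 205] [511 253]
amberT [558.01 277.42  85.25  46.71   1.65] [181 179] [199 212]
amberT [ 708.08 -201.06  103.02  105.39    0.88] [357 120] [397 159]
amberT [824.89 169.27  91.69  68.76  89.79] [217  82] [252 107]
amberT [ 895.95 -281.62   59.8    60.78    2.03] [393  61] [415  82]
amberT [974.7   45.48  48.13  88.84  67.77] [268  26] [295  58]
amberT [1010.65  124.94   26.21   98.82   66.33] [242  14] [263  46]
amberW [599.77 356.44  73.19  17.58   5.76] [370 289] [384 337]
amberW [585.27  47.54  13.64  74.31  81.02] [120 288] [131 337]
amberW [547.77 453.44  52.22   8.44  10.06] [458 254] [465 291]
amberW [531.65 484.44  24.57  55.38   6.52] [467 247] [511 265]
amberW [534.   263.68  73.72  31.95   7.96] [290 242] [319 295]
```

View pics/m4.png

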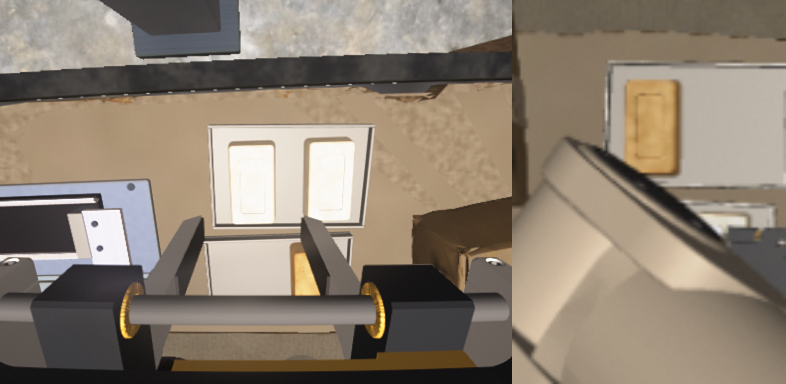

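The white bar lies flat next to the stock bar: the two bars are at px (252,183) and (330,181), all inside the walls. Amber next, at about (557, 276).

{"api": "arm_command", "payload": {
  "series": [
    [-3, 1.5, -1, -2, 65],
    [-4, 2.2, -2, 0, 65],
    [-4, 2.2, -2, 0, 65],
    [-1.6, 1.2, -2, 0, 65],
    [0, 0, 0, 0, 65],
    [0, 0, 0, 0, 65],
    [0, 0, 0, 0, 65],
    [0, 0, 0, 0, 65]
  ]
}}

```text
t: 11.65
tcp_pos: [557.5, 277.5, 300.8]
tcp_rot: [-179.9, -0.1, 179.7]
force: [-0.0, -0.5, 0.3]
finger_gap: 70.1
gripper_force: 0.0
```

Run:
```python
from h import *
i=ctrl.camera_info('wrist');im=ctrl.capture('wrist');cv2.imwrite('pics/w5.png',im)
s=ctrl.read_state();print(s['t'],s['tcp_pos'],s['tcp_rot'],s['qpos'],s['finger_gap'])
for c in blobs(im,(8,90,120),(30,255,255),500): print(rect('wrist',c,29,i),c[:,0].min(0),c[:,0].max(0))
```

```text
11.7 [557.67 277.5  301.08] [-179.94   -0.04  179.65] [  9.7   30.15 -57.84  96.43  27.15  68.81  34.85] 70.08689102262898
[662.85 506.72 120.27  63.23  83.93] [377 224] [449 268]
[552.49 279.    89.13  47.45   1.54] [233 134] [271 202]
[515.39 516.71  93.07 191.24   8.53] [367  94] [511 186]
```

Two views agree within 4 mm: about (555, 278), with the bar turned about 1.5°. Descending.

{"api": "arm_command", "payload": {
  "series": [
    [0.25, 0.1, 2, -1.5, 70],
    [0, 0, 4, 0, 70],
    [0, 0, 4, 0, 70],
    [0, 0, 4, 0, 70],
    [0, 0, 2.5, 0, 70],
    [0, 0, 1.4, 0, 70],
    [0, 0, 0.7, 0, 70],
    [0, 0, 0.3, 0, 70]
  ],
  "squeeze": 30
}}

```text
t: 12.5
tcp_pos: [555.9, 279.3, 113.0]
tcp_rot: [180.0, 0.0, -178.8]
force: [0.3, 0.1, 0.0]
finger_gap: 68.1
gripper_force: 0.0
```

{"api": "arm_command", "payload": {
  "series": [
    [0, 0, 0, 0, 70],
    [0, 0, 0, 0, 120],
    [0, 0, 0, 0, 150],
    [0, 0, 0, 0, 150],
    [0, 0, 0, 0, 150],
    [0, 0, 0, 0, 150],
    [0, 0, 0, 0, 150],
    [0, 0, 0, 0, 150]
  ]
}}

```text
t: 13.3
tcp_pos: [556.0, 279.1, 113.3]
tcp_rot: [-180.0, 0.0, -178.9]
force: [-1.5, -3.2, 6.7]
finger_gap: 47.7
gripper_force: 30.2
```

{"api": "arm_command", "payload": {
  "series": [
    [0, 0, -0.3, 0, 150],
    [0, 0, -0.7, 0, 150],
    [0, 0, -1.5, 0, 150],
    [0, 0, -2.5, 0, 150],
    [0, 0, -3, 0, 150],
    [0, 0, -4, 0, 150],
    [0, 0, 0, 0, 150],
    [0, 0, 0, 0, 150]
  ]
}}

```text
t: 14.1
tcp_pos: [556.0, 279.3, 234.2]
tcp_rot: [180.0, 0.1, -178.9]
force: [0.1, 0.5, -2.5]
finger_gap: 47.6
gripper_force: 29.7
```

{"api": "arm_command", "payload": {
  "series": [
    [3, 0, -1, 0, 150],
    [4, 0, -1, 0, 150],
    [1, 0, 0, 0, 150],
    [0, 0, 0, 8.3, 150],
    [0, 0, 0, 8.3, 150],
    [0, 0, 0, 8.3, 150],
    [0, 0, 0, 8.3, 150],
    [0, 0, 0, 8.3, 150]
  ]
}}

```text
t: 14.9
tcp_pos: [475.5, 277.2, 251.8]
tcp_rot: [-179.9, -0.0, 139.3]
force: [-0.4, -0.5, -2.0]
finger_gap: 47.4
gripper_force: 29.7
```

{"api": "arm_command", "payload": {
  "series": [
    [0, 0, 0, 8.3, 150],
    [0, 0, 0, 8.3, 150],
    [0, 0, 0, 8.3, 150],
    [0, 0, 0, 8.3, 150],
    [0, 0, 0, 8.3, 150],
    [0, 0, 0, 8.3, 150],
    [0, 0, 0, 0, 150],
    [0, 0, 0, 0, 150]
  ]
}}

```text
t: 15.7
tcp_pos: [475.5, 277.5, 252.2]
tcp_rot: [-180.0, 0.0, 90.1]
force: [-0.3, -0.2, -1.9]
finger_gap: 47.8
gripper_force: 29.7
```

{"api": "arm_command", "payload": {
  "series": [
    [-3, 0, 0, 0, 150],
    [-4.4, 0, 0, 0, 150],
    [-4.6, 0, 0, 0, 150],
    [-4.6, 0, 0, 0, 150],
    [-4.6, 0, 0, 0, 150],
    [-4.6, 0, 0, 0, 150],
    [-4.4, 0, 0, 0, 150],
    [-3, 0, 0, 0, 150]
  ]
}}

```text
t: 16.5
tcp_pos: [474.3, -57.6, 252.4]
tcp_rot: [-180.0, 0.0, 90.0]
force: [0.2, -0.4, -1.0]
finger_gap: 47.8
gripper_force: 29.7
```

Run:
```python
from h import *
i=ctrl.camera_info('wrist');im=ctrl.capture('wrist')
s=ctrl.read_state();print(s['t'],s['tcp_pos'],s['tcp_rot'],s['qpos'],s['finger_gap'],s['force'])
for c in blobs(im,(8,90,120),(30,255,255),1500): print(rect('wrist',c,s['tcp_pos'][2]-84,i),c[:,0].min(0),c[:,0].max(0))
# bed black extents and projected channel for candidate x
for dx in(0,):
  for y in(506.9-60,506.9):pass
a=np.radians(-90.34);R=np.array([[np.cos(a),-np.sin(a)],[np.sin(a),np.cos(a)]])
P=[np.r_[np.array((506.9,-80.4))+R@np.array(q),14] for q in((-175,82.5),(175,82.5),(175,-82.5),(-175,-82.5))]
cv2.polylines(im,[proj('wrist',P,i).round().astype(int)],True,(0,0,255))
P=[np.r_[np.array((506.9,-80.4))+R@np.array(q),24] for q in((-98,0),(-20,0),(-20,-60),(-98,-60))]
cv2.polylines(im,[proj('wrist',P,i).round().astype(int)],True,(0,255,0))
cv2.imwrite('pics/w6.png',cv2.resize(im[:,120:420],None,fx=1.55,fy=1.55))
```

```text
16.55 [474.18 -61.41 252.2 ] [-179.93    0.1    89.76] [ 28.99  11.89 -32.67 117.99   8.2   52.32  -8.39] 47.83095367306787 [-0.7  -6.76 -1.52]
[ 500.24 -161.45   16.39  236.76   89.96] [135 352] [440 370]
[ 471.35 -133.42   13.62   85.73   89.96] [192 325] [310 340]
[472.47 -52.66  92.08  46.89  89.94] [215 160] [289 292]
```

View pics/w6.png

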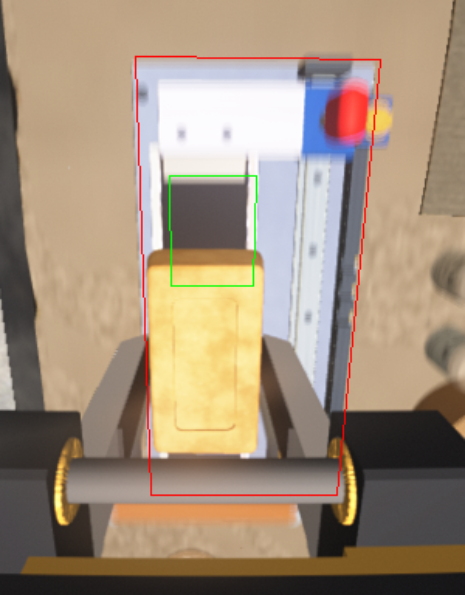

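The bar is held level over the channel, but the image is still blurred by motion along the channel. I'll measure the channel midline against the bar in a settled picture.

Run:
```python
from h import *
i=ctrl.camera_info('wrist');im=ctrl.capture('wrist');cv2.imwrite('pics/w7.png',im)
s=ctrl.read_state();print(s['t'],s['tcp_pos'],s['tcp_rot'])
g=cv2.cvtColor(im,cv2.COLOR_BGR2GRAY)
for r in(128,134,140,146):
    print(r,g[r,205:300].tolist()) if r==140 else None
    d=np.where(g[r,200:310]<85)[0]+200; d=d[(d>215)&(d<290)]
    print(r,'dark',d.min(),d.max(),w('wrist',[(d.min()-.5,r),(d.max()+.5,r)],24,i))
for c in blobs(im,(8,90,120),(30,255,255),1500): print(rect('wrist',c,s['tcp_pos'][2]-84,i),c[:,0].min(0),c[:,0].max(0))
for c in blobs(im,(0,180,100),(8,255,255),50): print('red',rect('wrist',c,98,i),c[:,0].min(0),c[:,0].max(0))
t=ctrl.capture('top');gt=cv2.cvtColor(t,cv2.COLOR_BGR2GRAY);t0=cv2.imread('pics/top0.png',0)
col=t0[212:250,352].tolist();print('top col352 from 212',col, w('top',[(352,212),(352,222),(352,232),(352,242)],24)[:,0])
```

```text
16.6 [474.39 -58.65 252.23] [-179.94    0.05   89.76]
128 dark 225 257 [[442.62  -1.76]
 [478.27  -1.97]]
134 dark 225 277 [[442.42  -8.17]
 [499.99  -8.48]]
140 [178, 176, 168, 173, 205, 211, 211, 210, 210, 210, 210, 208, 205, 233, 251, 251, 251, 252, 246, 173, 82, 74, 76, 76, 77, 75, 76, 77, 77, 78, 78, 78, 77, 76, 78, 79, 80, 77, 78, 77, 79, 78, 79, 79, 81, 80, 81, 80, 79, 80, 81, 81, 82, 82, 82, 82, 80, 83, 80, 83, 84, 83, 84, 83, 84, 84, 84, 85, 86, 86, 87, 85, 82, 98, 208, 248, 245, 246, 250, 253, 236, 192, 206, 209, 209, 209, 209, 209, 209, 210, 209, 211, 209, 209, 208]
140 dark 225 277 [[442.22 -14.65]
 [500.11 -14.96]]
146 dark 226 277 [[443.11 -21.21]
 [500.23 -21.51]]
[ 499.26 -163.94   19.15  237.33   89.78] [134 351] [440 370]
[472.55 -57.99  93.81  47.85  89.7 ] [215 161] [289 295]
red [547.73  54.06  14.38  25.56   0.1 ] [339  44] [358  79]
top col352 from 212 [116, 125, 127, 136, 124, 209, 185, 67, 62, 64, 64, 63, 62, 62, 61, 61, 61, 62, 62, 63, 61, 62, 61, 59, 61, 62, 62, 61, 60, 60, 130, 193, 195, 163, 144, 136, 113, 110] [520.61 495.34 470.16 445.04]
```

Channel midline is about x = 474 in the merged views, so the bar is within 1 mm of it. It lies between the pusher (own −98) and the wire (+67). Lowering.

{"api": "arm_command", "payload": {
  "series": [
    [0, -0.05, 3, 0, 150],
    [0, 0, 3, 0, 150],
    [0, 0, 2, 0, 150],
    [0, 0, 1.5, 0, 150],
    [0, 0, 1, 0, 150],
    [0, 0, 0.6, 0, 150],
    [0, 0, 0.3, 0, 150],
    [0, 0, 0, 0, 150]
  ]
}}

```text
t: 17.45
tcp_pos: [474.5, -54.1, 138.8]
tcp_rot: [180.0, -0.0, 89.9]
force: [0.4, -0.5, -2.3]
finger_gap: 47.3
gripper_force: 29.7
```

{"api": "arm_command", "payload": {
  "series": [
    [0, 0, 0.1, 0, 150],
    [0, 0, 0.1, 0, 150],
    [0, 0, 0.1, 0, 150],
    [0, 0, 0.05, 0, 150],
    [0, 0, 0.05, 0, 150],
    [0, 0, 0, 0, 150],
    [0, 0, 0, 0, 150],
    [0, 0, 0, 0, 150]
  ]
}}

```text
t: 18.25
tcp_pos: [474.5, -54.4, 134.7]
tcp_rot: [180.0, -0.0, 89.9]
force: [0.4, 0.2, -1.8]
finger_gap: 47.9
gripper_force: 29.7
```

{"api": "arm_command", "payload": {
  "series": [
    [0, 0, 0.05, 0, 150],
    [0, 0, 0.05, 0, 150],
    [0, 0, 0, 0, 150],
    [0, 0, 0, 0, 150],
    [0, 0, 0, 0, 110],
    [0, 0, 0, 0, 90],
    [0, 0, 0, 0, 75],
    [0, 0, 0, 0, 75]
  ]
}}

```text
t: 19.05
tcp_pos: [474.4, -54.4, 133.6]
tcp_rot: [180.0, -0.0, 89.9]
force: [0.2, 0.8, 0.5]
finger_gap: 66.4
gripper_force: 0.0
```

{"api": "arm_command", "payload": {
  "series": [
    [0, 0, 0, 0, 75],
    [0, 0, -0.5, 0, 75],
    [0, 0, -1.5, 0, 75],
    [0, 0, -2.5, 0, 75],
    [0, 0, -3.5, 0, 75],
    [0, 0, -4, 0, 75],
    [0, 0, 0, 0, 75],
    [0, 0, 0, 0, 75]
  ]
}}

```text
t: 19.85
tcp_pos: [474.6, -54.5, 254.7]
tcp_rot: [179.9, 0.0, 89.8]
force: [-1.0, -0.6, -0.2]
finger_gap: 66.6
gripper_force: 0.0
```

Run:
```python
from h import *
i=ctrl.camera_info('wrist');im=ctrl.capture('wrist');cv2.imwrite('pics/w8.png',im)
s=ctrl.read_state();print(s['t'],s['tcp_pos'],s['tcp_rot'],s['force'])
for c in blobs(im,(8,90,120),(30,255,255),1500): print(rect('wrist',c,50,i),c[:,0].min(0),c[:,0].max(0))
for c in blobs(im,(0,180,100),(8,255,255),50): print('red',rect('wrist',c,98,i),c[:,0].min(0),c[:,0].max(0))
cv2.imwrite('pics/w8c.png',cv2.resize(im[:,120:420],None,fx=1.5,fy=1.5))
```

```text
19.9 [474.16 -54.51 253.68] [179.99   0.01  89.84] [ 0.29 -0.24 -1.5 ]
[ 569.63 -291.99   29.74  409.38   89.66] [171 351] [475 370]
[472.44 -50.29  90.36  48.34  89.75] [228 140] [275 223]
red [547.51  53.85  14.36  25.56   3.91] [336  55] [354  89]
```

View pics/w8c.png

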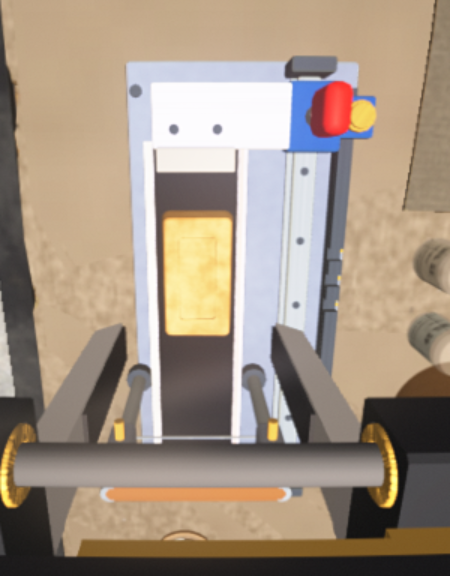

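The amber bar lies flat and straight in the channel at about px (252, 182) in the full frame, clear of both pusher and wire. The notch dots put notch 2 at handle y ≈ −60.5, and the handle is now at about (550, 54). Moving to the handle.

{"api": "arm_command", "payload": {
  "series": [
    [2.5, 1.8, 0, 0, 120],
    [3.3, 2.2, 0, 0, 130],
    [3.3, 2.2, 0, 0, 130],
    [1.7, 1.4, 0, 0, 130],
    [0, 0, 0, 0, 130],
    [0, 0, 0, 0, 130],
    [0, 0, 0, 0, 130],
    [0, 0, 0, 0, 130]
  ]
}}

```text
t: 20.7
tcp_pos: [550.2, 52.4, 253.5]
tcp_rot: [-180.0, 0.0, 89.8]
force: [-0.4, -0.1, 0.0]
finger_gap: 46.3
gripper_force: 0.0
```

Run:
```python
from h import *
i=ctrl.camera_info('wrist');im=ctrl.capture('wrist');cv2.imwrite('pics/w9.png',im)
s=ctrl.read_state();print(s['t'],s['tcp_pos'],s['tcp_rot'],s['finger_gap'],s['qpos'])
for c in blobs(im,(0,180,100),(8,255,255),50): print('red',rect('wrist',c,98,i),c[:,0].min(0),c[:,0].max(0))
```

```text
20.75 [550.32  52.45 253.6 ] [-179.98    0.02   89.79] 45.848852099710086 [ 16.96  19.46 -35.11 108.93  13.43  55.72 -24.46]
red [549.12  56.18  24.19  12.51  89.73] [246 185] [260 211]
```

Aligned. I'll descend with the tips at z ≈ 67 and grip.

{"api": "arm_command", "payload": {
  "series": [
    [0.15, 0, 2, 0, 130],
    [0, 0, 2.5, 0, 130],
    [0, 0, 2, 0, 130],
    [0, 0, 1.2, 0, 130],
    [0, 0, 0.8, 0, 130],
    [0, 0, 0.5, 0, 130],
    [0, 0, 0, 0, 130],
    [0, 0, 0, 0, 130]
  ],
  "squeeze": 40
}}

```text
t: 21.55
tcp_pos: [551.0, 55.0, 164.3]
tcp_rot: [180.0, -0.0, 89.9]
force: [-0.2, -0.0, 0.4]
finger_gap: 46.4
gripper_force: 0.0
```

{"api": "arm_command", "payload": {
  "series": [
    [0, 0, 0, 0, 170],
    [0, 0, 0, 0, 220],
    [0, 0, 0, 0, 255],
    [0, 0, 0, 0, 255],
    [0, 0, 0, 0, 255],
    [0, 0, 0, 0, 255],
    [0, 0, 0, 0, 255],
    [0, 0, 0, 0, 255]
  ]
}}

```text
t: 22.35
tcp_pos: [550.7, 55.0, 163.8]
tcp_rot: [180.0, -0.0, 89.9]
force: [-2.5, -0.5, 5.6]
finger_gap: 15.5
gripper_force: 40.0
```

{"api": "arm_command", "payload": {
  "series": [
    [-0.3, 0, 0, 0, 255],
    [-0.8, 0, 0, 0, 255],
    [-1, 0, 0, 0, 255],
    [-1, 0, 0, 0, 255],
    [-1, 0, 0, 0, 255],
    [-1, 0, 0, 0, 255],
    [-1, 0, 0, 0, 255],
    [-1, 0, 0, 0, 255]
  ]
}}

```text
t: 23.15
tcp_pos: [550.6, -14.9, 163.8]
tcp_rot: [180.0, -0.1, 89.9]
force: [-1.7, 8.6, 3.8]
finger_gap: 15.6
gripper_force: 40.0
```

{"api": "arm_command", "payload": {
  "series": [
    [-0.5, 0, 0, 0, 255],
    [-0.5, 0, 0, 0, 255],
    [-0.3, 0, 0, 0, 255],
    [0, 0, 0, 0, 255],
    [0, 0, 0, 0, 255],
    [0, 0, 0, 0, 255],
    [0, 0, 0, 0, 255],
    [0, 0, 0, 0, 255]
  ]
}}

```text
t: 23.95
tcp_pos: [550.5, -29.2, 163.8]
tcp_rot: [180.0, 0.0, 89.9]
force: [-1.3, 0.0, 5.8]
finger_gap: 15.7
gripper_force: 40.0
```

{"api": "arm_command", "payload": {
  "series": [
    [-0.2, 0, 0, 0, 255],
    [-0.2, 0, 0, 0, 255],
    [-0.2, 0, 0, 0, 255],
    [-0.1, 0, 0, 0, 255],
    [0, 0, 0, 0, 255],
    [0, 0, 0, 0, 255],
    [0, 0, 0, 0, 255],
    [0, 0, 0, 0, 255]
  ]
}}

```text
t: 24.75
tcp_pos: [550.5, -35.7, 163.8]
tcp_rot: [180.0, -0.0, 89.9]
force: [-1.7, 3.3, 5.8]
finger_gap: 15.4
gripper_force: 40.0
```

{"api": "arm_command", "payload": {
  "series": [
    [-0.1, 0, 0, 0, 255],
    [-0.1, 0, 0, 0, 255],
    [0, 0, 0, 0, 255],
    [0, 0, 0, 0, 255],
    [0, 0, 0, 0, 255],
    [0, 0, 0, 0, 255],
    [0, 0, 0, 0, 255],
    [0, 0, 0, 0, 255]
  ]
}}

```text
t: 25.55
tcp_pos: [550.5, -38.1, 163.8]
tcp_rot: [180.0, -0.0, 89.9]
force: [-2.2, 0.8, 6.0]
finger_gap: 15.9
gripper_force: 40.0
```

{"api": "arm_command", "payload": {
  "series": [
    [-0.1, 0, 0, 0, 255],
    [-0.1, 0, 0, 0, 255],
    [0, 0, 0, 0, 255],
    [0, 0, 0, 0, 255],
    [0, 0, 0, 0, 255],
    [0, 0, 0, 0, 255],
    [0, 0, 0, 0, 255],
    [0, 0, 0, 0, 255]
  ]
}}

```text
t: 26.35
tcp_pos: [550.5, -39.9, 163.8]
tcp_rot: [180.0, -0.0, 89.9]
force: [-1.5, 1.4, 4.8]
finger_gap: 15.9
gripper_force: 40.0
```

{"api": "arm_command", "payload": {
  "series": [
    [-0.1, 0, 0, 0, 255],
    [-0.1, 0, 0, 0, 255],
    [0, 0, 0, 0, 255],
    [0, 0, 0, 0, 255],
    [0, 0, 0, 0, 255],
    [0, 0, 0, 0, 255],
    [0, 0, 0, 0, 255],
    [0, 0, 0, 0, 255]
  ]
}}

```text
t: 27.15
tcp_pos: [550.5, -40.8, 163.8]
tcp_rot: [180.0, -0.1, 89.9]
force: [-1.0, 9.4, 4.8]
finger_gap: 16.0
gripper_force: 40.0
```

Notch 1 shows up at TCP y ≈ −40, where the force rises to 9.4 N, so notch 2 should be at about −60. Continuing slowly.

{"api": "arm_command", "payload": {
  "series": [
    [-0.1, 0, 0, 0, 255],
    [-0.1, 0, 0, 0, 255],
    [-0.1, 0, 0, 0, 255],
    [-0.1, 0, 0, 0, 255],
    [-0.1, 0, 0, 0, 255],
    [-0.1, 0, 0, 0, 255],
    [0, 0, 0, 0, 255],
    [0, 0, 0, 0, 255]
  ]
}}

```text
t: 27.95
tcp_pos: [550.5, -47.4, 163.8]
tcp_rot: [180.0, -0.0, 89.9]
force: [-1.1, 5.5, 4.9]
finger_gap: 15.7
gripper_force: 40.0
```

{"api": "arm_command", "payload": {
  "series": [
    [-0.1, 0, 0, 0, 255],
    [-0.1, 0, 0, 0, 255],
    [-0.1, 0, 0, 0, 255],
    [-0.1, 0, 0, 0, 255],
    [-0.1, 0, 0, 0, 255],
    [-0.1, 0, 0, 0, 255],
    [0, 0, 0, 0, 255],
    [0, 0, 0, 0, 255]
  ]
}}

```text
t: 28.75
tcp_pos: [550.5, -53.5, 163.8]
tcp_rot: [180.0, -0.0, 89.9]
force: [-1.5, 5.0, 5.4]
finger_gap: 15.7
gripper_force: 40.0
```

{"api": "arm_command", "payload": {
  "series": [
    [-0.1, 0, 0, 0, 255],
    [-0.1, 0, 0, 0, 255],
    [-0.1, 0, 0, 0, 255],
    [0, 0, 0, 0, 255],
    [0, 0, 0, 0, 255],
    [0, 0, 0, 0, 255],
    [0, 0, 0, 0, 255],
    [0, 0, 0, 0, 255]
  ]
}}

```text
t: 29.55
tcp_pos: [550.5, -56.9, 163.8]
tcp_rot: [180.0, -0.0, 89.9]
force: [-1.8, 2.6, 5.0]
finger_gap: 15.5
gripper_force: 40.0
```

{"api": "arm_command", "payload": {
  "series": [
    [-0.1, 0, 0, 0, 255],
    [-0.1, 0, 0, 0, 255],
    [0, 0, 0, 0, 255],
    [0, 0, 0, 0, 255],
    [0, 0, 0, 0, 255],
    [0, 0, 0, 0, 255],
    [0, 0, 0, 0, 255],
    [0, 0, 0, 0, 255]
  ]
}}

```text
t: 30.35
tcp_pos: [550.5, -59.4, 163.8]
tcp_rot: [180.0, 0.0, 89.8]
force: [-0.9, 0.1, 4.6]
finger_gap: 15.7
gripper_force: 40.0
```

{"api": "arm_command", "payload": {
  "series": [
    [-0.1, 0, 0, 0, 255],
    [0, 0, 0, 0, 255],
    [0, 0, 0, 0, 255],
    [0, 0, 0, 0, 255],
    [0, 0, 0, 0, 255],
    [0, 0, 0, 0, 255],
    [0, 0, 0, 0, 255],
    [0, 0, 0, 0, 255]
  ]
}}

```text
t: 31.15
tcp_pos: [550.5, -59.9, 163.8]
tcp_rot: [180.0, -0.0, 89.9]
force: [-1.4, 2.5, 5.7]
finger_gap: 15.7
gripper_force: 40.0
```

The force profile matches notch 1 exactly 20 mm further on. Checking with a picture.

Run:
```python
from h import *
i=ctrl.camera_info('wrist');im=ctrl.capture('wrist');sc=ctrl.capture('scene')
s=ctrl.read_state();print(s['t'],s['tcp_pos'],s['force'],s['gripper_force'])
for c in blobs(im,(0,180,100),(8,255,255),50): print('red',rect('wrist',c,98,i))
cv2.imwrite('pics/m10.png',np.hstack([im[:,60:440],cv2.resize(sc[70:330,160:440],(414,384))]))
```

```text
31.25 [550.46 -59.91 163.8 ] [-1.11  2.21  4.11] 40.001376271247864
red [548.95 -58.02  13.37  25.33   0.49]
```

View pics/m10.png

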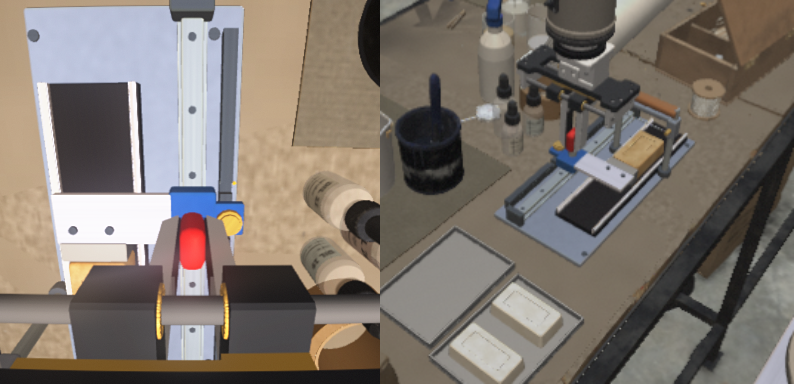

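The picture shows the handle gripped, the amber bar driven under the wire, both white bars in their tray and the bottles still standing. Handing in.

```bash
python3 -c "
from bench import ctrl
print(ctrl.close_job())"
```

```text
the job is handed in; nothing more can be done
None
```

I handed the job in at about 31 s: the white bar is flat in its tray, the amber bar has been driven under the wire to the second notch (placed there by force readings and travel), the gripper still holds the handle, and the bottles were not touched; no verdict came back.

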